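# Lock the bearing jig with its ball-lock pin

### The arm

A 6-joint arm with a two-finger parallel gripper is mounted at the origin on a cart in front of the work surface, level with it; the furniture and walls round the work are solid. World frame = base frame: x ahead of the robot, y to its left, z up, the work surface at z = 0. Lengths are in m, angles in rad, forces in N, time in s.
With the tool pointing down it reaches from about 0.375 to 0.925 m from the base axis. Payload 5.7 kg.
Tool frame: the origin (TCP) lies midway between the tips of the shut fingers; the grasp point (between the pads) lies 19 mm behind it; z points along the fingers, y is the line along which they close (so a half turn about z gives the same grasp; the last joint's range is limited). The gripper opens to 88 mm and grips with 3 to 60 N. Pads are 20 mm wide; open, the fingers measure 115 mm over their backs; the gripper's body (75 mm by 178 mm) begins 61 mm behind the grasp point.
Start: joints at [1.139, 0.359, 1.51, -0, 1.272, -0.115], TCP at [0.187, 0.57, 0.223] pointing down, gripper open.
Joint ranges: [-2.97, 2.97], [-1.01, 2.36], [0.21, 2.38], [-0.96, 4.11], [0.2, 2.71], [-2.98, 2.98]. Speed limits (rad/s): [2.39, 2.39, 3.14, 3.14, 3.14, 3.14].

### API

Orientations are given as a unit quaternion [w, x, y, z].
In Python, from station import env, cams, workorder, nets gives the robot as it stands. The module is installed in compiled form; this text tells all that it offers.
- The arm moves only by the shell command python3 -m crank 'ROWS' [OPENING] [FORCE]. ROWS is JSON, a list of rows, each an object with "slide": the shift along the world's x, y, z in m, a list of three; "spin": the turn about the world's z in degrees. In form: [{"slide": [x, y, z], "spin": spin}, ...]. A call has exactly 5 rows; each row shifts and turns the commanded pose from where the row before left it; what a row does not reach is not made up. A row lasts 1/12 s, in which the tool goes at most 41.7 mm and 7.16 degrees, less where a joint would pass 70% of its speed; a pose out of reach is approached as far as the arm can. A call is refused whole if a number of a shift passes 0.0417 or a number of a turn 7.16, either way. A call with a gripper value outside its range is refused whole. OPENING is the finger opening in m, from 0 to 0.0878, set as the call begins (- or left out, the last holds). The fingers move at their own pace and stop on an object; FORCE is the grip in N (left out, the last holds). Time passes only in rows, so rows that do not move let the fingers close, or fill a call up. It gives the time, the measured TCP pose, the force, the opening and the grip force at its end, in the units of the state.
- env.get_obs(): the state, without advancing time (a new reading comes with each control period).
- cams.snapshot(name): name is "scene" or "top"; returns a dict with "image" (384x512x3 uint8, blue, green, red), "camera_matrix" (3x3 intrinsics, pixels), "R" (3x3) and "t" (3): a world point X has camera coordinates R X + t. Camera axes: x right, y down, z forward; pixel columns grow to the right and rows downward; lengths in m; the calibration is good to about 2 mm. A picture is of the moment at which its call begins. There is no depth.
- workorder.hand_in(): hands the job in; it is judged then, once.
Trained networks look in a picture, given as the dict that the camera call returned (one of the last four; its "shot" number tells which), for a name from the list of things; names that differ only in an ending like _2 or _b are one class to them, and where a whole thing is asked for, a point or a joint stands for the part that bears it (a point fixed in the world has none). Each returns a list of dicts, best first, with "conf" (0 to 1); they miss things now and then, are a little off and sometimes report something else, mostly with a low value. They report only what shows in the picture. A call takes as long as a camera call. They do not tell look-alikes from the thing itself.
- nets.spot_in(picture, query): "rect" ([centre column, centre row, width, height] in pixels, round what is visible of it).
The state is a dict: "time_s": time; "joint_positions": joint angles; "dq": joint speeds; "effort": joint torques, N m; "eef_pos": TCP position; "tool_rot": TCP orientation; "contact_force": force on the tool from outside, world axes, zero at the start; "moment": the same for the moment, N m; "grip_width": opening from 0.0 (shut) to 1.0 (fully open); "gripper_force": force on a finger pad.
Only numpy, scipy, OpenCV 4.12 (cv2) and the standard library are available. Lean on these libraries where they do the work, as an engineer would, in place of code of your own. Each camera call takes 0.05 s, during which the arm holds its last target. There are 200 camera calls.

### The job

Push the jig's slide fully home against the bearing, then take the ball-lock pin from its grey parking block and stand its nose upright in the brass bush on top of the jig. Then press on its red button and drive the pin gently (never above 25 N) down through the slide and against the ejector spring until you feel it bottom, and let go so that the button springs out and the balls lock. Leave the things standing around the jig where they are.

Things in the scene. Friction and masses are not known exactly. Their poses are not given: they have to be found in the camera images.
- jig: Fixed bearing jig, aluminium base 200 x 74 mm. Origin on the bench below the vertical 17.6 mm pin bore; x points the way the slide closes, z up. The bore goes through a 40 mm brass bush (top 78 mm above the bench), upper cheek with rubber grips (4 N drag), slide (if home) and a lower block with a sprung ejector pad (3 to 8 N over the last 8 mm). The block's height varies, not measured.
- slide (a joint): Position of the steel slide along the jig's x: 0 is fully out, 0.024 m is fully home at a hard stop, where its brass V jaws meet the bearing and its hole lines up with the bore. It slides stiffly (3 N friction) and stays where it is left.
- slide_post (a point): Push post of the slide: 14 mm post under a blue knob of 22 mm diameter. This point is on its axis at the knob's top, 102 mm above the bench; the knob reaches down to 86 mm, the post to 64 mm. It stands 75 mm behind the bore (jig -x) with the slide home, up to 99 mm with it out. To close, push it along jig +x.
- pin: Loose ball-lock pin, 0.2 kg. Origin on the axis at the tip, z towards the button. Steel shank 16 mm thick, 68 mm long, nose tapered over 6 mm to 9 mm; round knurled head 28 mm thick, 68 to 98 mm from the tip; red button above. Four locking balls stick out to 25 mm across, 11 to 17 mm from the tip, and stop it at the bore's mouth. Starts upright in the parking block, tip 19 mm above the bench.
- pin_button: Red button of the pin, 16 mm diameter. Origin on the pin axis, 98 mm from the tip when sprung out, 93 mm fully pressed; its flat top is 7 mm above the origin. 3 N to start, 7.5 N fully in. Pressing draws the balls in so that the pin slides; released below the lower block they spring out and lock. The pin bottoms hard 1.8 mm beyond the depth where they can: stopped short, the button stays in.
- pin_shoulder (a point): Pin axis at the underside of the head, 68 mm from the tip. It does not reach the bush: bottomed, it is anywhere from 81 to 95 mm above the bench, depending on the lower block (not measured), 40 to 54 mm below where it was with the balls on the bush. Driving it home takes up to about 12 N on the button; at the bottom the force rises sharply.
- park_block: Fixed grey block, 50 x 50 x 30 mm, with a vertical 18.5 mm hole in the middle of its top; the pin stands in it, balls resting on the top, shoulder 87 mm above the bench. Origin at the centre of its underside.
- grease_tin: Bystander: green tin 65 mm diameter, 53 mm tall, loose. Origin at the centre of its underside.
- carton: Bystander: small white carton with a red band, 61 x 60 x 20 mm, loose. Origin at the centre of its underside.
Things that resemble listed ones, but are neither listed nor needed, are in the scene too. Of the things like the pin, leave any that is purple; of the rest the smaller one is meant.

How it is judged:
On the way, in this order (a step that is already met when the one before it is completed fails the run):
1. the slide is fully home (value of joint slide above 0.0215 m), for 0.2 s.
2. the pin's nose stands upright in the bush, held up by its balls (horizontal distance between pin and jig below 0.008 m and z of pin in the frame of jig below 0.0745 m and angle between pin's own z axis and vertical below 0.2 rad), for 0.2 s.
3. the pin is driven down through the jig (z of pin_shoulder in the frame of jig below 0.0975 m), for 0.1 s.
At the end, for the whole second after the job is handed in: Slide within 2.5 mm of its stop; pin through the jig, shoulder at most 97.5 mm above the bench, within 3 mm of the bore axis, upright within 0.06 rad, at rest; its button sprung out within 1 mm, which at this depth it can be only with the balls locked under the lower block (value of joint slide above 0.0215 m and z of pin_shoulder in the frame of jig below 0.0975 m and horizontal distance between pin_shoulder and jig below 0.003 m and angle between pin's own z axis and vertical below 0.06 rad and z of pin_button in the frame of pin above 0.097 m and linear speed of pin below 0.02 m/s); the robot touches nothing.
It fails at once if the button is pressed with more than 25 N (contact force between the fingers and pin_button above 25 N).
It fails at once if a bystander is displaced (distance of any of grease_tin, carton from where it was at the start of the episode above 0.015 m).
It also fails if it takes over 58 s, if anything falls off the work surface, if the arm or the gripper's body presses on something with over 40 N, if the wrist force passes 120 N, or if a joint passes its speed limit or range.

## Working session

There is one attempt and no reset: what is moved stays moved. The work goes in short steps, Python scripts to look and compute and a shell command to move; the robot and the scene stay as the last step left them, time stands still between calls to the robot, and variables do not carry over. Pictures are saved under pics/ and viewed, at most 10 in all, crops included, and the job is handed in when it is done.

```bash
mkdir -p pics; cat > h.py <<'E'
import numpy as np, cv2
from station import env, cams, workorder, nets
def ray(p,uv):
    d=np.linalg.inv(p["camera_matrix"])@np.array([uv[0],uv[1],1.]); R=np.array(p["R"]);t=np.array(p["t"])
    return -R.T@t, R.T@d
def at(p,uv,z):
    c,d=ray(p,uv); return c+d*(z-c[2])/d[2]
def tri(p,a,q,b):
    c1,d1=ray(p,a);c2,d2=ray(q,b); d1/=np.linalg.norm(d1);d2/=np.linalg.norm(d2)
    s=np.linalg.lstsq(np.stack([d1,-d2],1),c2-c1,rcond=None)[0]
    x=c1+s[0]*d1;y=c2+s[1]*d2; return (x+y)/2,np.linalg.norm(x-y)
def proj(p,X):
    x=p["camera_matrix"]@(np.array(p["R"])@X+np.array(p["t"])); return x[:2]/x[2]
E
python3 - <<'E'
from h import *
np.set_printoptions(precision=3,suppress=True)
s={n:cams.snapshot(n) for n in("scene","top")}
for n,p in s.items():
    cv2.imwrite(f"pics/{n}0.png",p["image"]); print(n,-np.array(p["R"]).T@p["t"],p["camera_matrix"][0])
    for q in("jig","slide_post","pin","pin_button","park_block","grease_tin","carton"):
        print(q,[(np.round(d["rect"],0).tolist(),round(d["conf"],2)) for d in nets.spot_in(p,q)])
print(env.get_obs())
E
```

```text
scene [-0.023 -0.579  0.565] [385.798   0.    253.45 ]
jig [([252.0, 176.0, 61.0, 51.0], 0.64), ([302.0, 231.0, 17.0, 37.0], 0.61), ([343.0, 224.0, 31.0, 30.0], 0.36)]
slide_post [([245.0, 173.0, 54.0, 29.0], 0.92)]
pin [([338.0, 254.0, 20.0, 47.0], 0.76), ([261.0, 211.0, 19.0, 56.0], 0.63)]
pin_button [([262.0, 191.0, 12.0, 9.0], 0.62), ([302.0, 212.0, 13.0, 11.0], 0.56), ([340.0, 236.0, 9.0, 6.0], 0.56)]
park_block [([299.0, 252.0, 32.0, 24.0], 0.79), ([303.0, 230.0, 13.0, 40.0], 0.47)]
grease_tin [([343.0, 226.0, 35.0, 31.0], 0.63)]
carton [([159.0, 204.0, 31.0, 18.0], 0.57), ([246.0, 172.0, 54.0, 29.0], 0.39)]
top [ 0.357 -0.058  1.058] [460.565   0.    246.467]
jig [([193.0, 146.0, 38.0, 104.0], 0.61)]
slide_post [([192.0, 160.0, 29.0, 72.0], 0.89)]
pin [([353.0, 210.0, 17.0, 17.0], 0.64), ([271.0, 216.0, 24.0, 24.0], 0.59), ([314.0, 210.0, 16.0, 20.0], 0.51)]
pin_button [([271.0, 214.0, 13.0, 8.0], 0.4), ([194.0, 144.0, 34.0, 103.0], 0.16)]
park_block [([310.0, 215.0, 30.0, 27.0], 0.93)]
grease_tin [([319.0, 156.0, 30.0, 28.0], 0.71)]
carton [([148.0, 254.0, 31.0, 31.0], 0.84)]
{'time_s': 0.8, 'joint_positions': array([ 1.139,  0.359,  1.51 ,  0.   ,  1.272, -0.115]), 'dq': array([ 0.001, -0.   , -0.001, -0.   , -0.   ,  0.   ]), 'effort': array([ -0.001, -51.525, -27.111,   0.068,   0.024,  -0.   ]), 'eef_pos': array([0.187, 0.57 , 0.223]), 'tool_rot': array([-0.   ,  0.158,  0.987, -0.   ]), 'contact_force': array([-0.105, -0.485, -0.011]), 'moment': array([ 0.018,  0.044, -0.005]), 'gripper_force': 0.0, 'grip_width': 0.9994314838703767}
```

View pics/scene0.png

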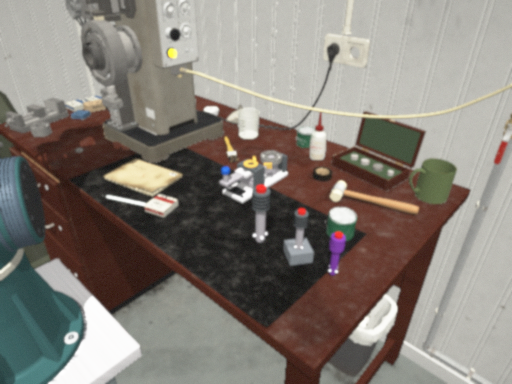

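View pics/top0.png

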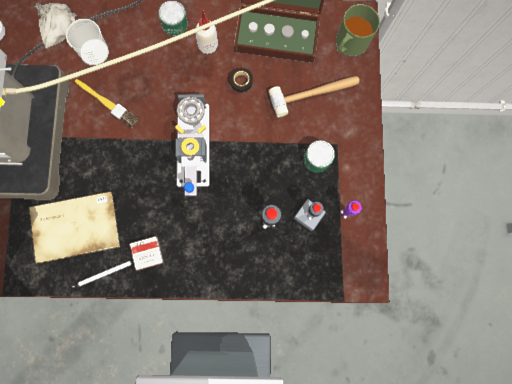

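Candidates for the pin: the purple one (scene 338,254 / top 353,210) is excluded. The grey one standing free (scene 261,211 / top 271,216) looks larger. The grey one in the grey block (scene 302,231 / top 316,210) is smaller and parked, so it fits. I'll confirm in enlarged crops.

```bash
python3 - <<'E'
import cv2,numpy as np
a=cv2.imread("pics/scene0.png")[150:280,210:360]; b=cv2.imread("pics/top0.png")[90:240,165:365]
a=cv2.resize(a,None,fx=4,fy=4,interpolation=cv2.INTER_CUBIC); b=cv2.resize(b,None,fx=4,fy=4,interpolation=cv2.INTER_CUBIC)
cv2.imwrite("pics/c1.png",a);cv2.imwrite("pics/c2.png",b)
for n in("scene","top"):
    h=cv2.cvtColor(cv2.imread(f"pics/{n}0.png"),cv2.COLOR_BGR2HSV)
    for nm,lo,hi in(("red",(0,150,100),(6,255,255)),("red2",(172,150,100),(180,255,255)),("blue",(100,150,80),(125,255,255)),("brass",(20,130,120),(32,255,255))):
        k,l,s,c=cv2.connectedComponentsWithStats(cv2.inRange(h,lo,hi))
        print(n,nm,[(c[i].round(1).tolist(),s[i,:5].tolist()) for i in range(1,k) if s[i,4]>12 and 150<c[i][0]<370 and 85<c[i][1]<290])
E
```

```text
scene red [([319.0, 127.5], [317, 125, 5, 5, 19]), ([260.4, 188.4], [256, 184, 10, 9, 68]), ([301.3, 210.3], [298, 207, 8, 8, 52]), ([338.5, 233.5], [336, 231, 7, 6, 31])]
scene red2 [([337.7, 235.7], [335, 233, 8, 5, 13])]
scene blue [([224.8, 170.1], [221, 167, 9, 7, 58])]
scene brass [([227.5, 142.9], [225, 137, 7, 12, 42]), ([251.3, 162.3], [244, 156, 14, 11, 87]), ([268.5, 164.8], [266, 163, 5, 5, 19])]
top red [([316.6, 207.6], [313, 204, 8, 8, 48]), ([354.9, 206.6], [352, 204, 6, 6, 26]), ([271.3, 213.3], [266, 208, 11, 12, 95])]
top red2 []
top blue [([188.4, 187.0], [184, 183, 10, 9, 71])]
top brass [([179.0, 129.1], [176, 125, 8, 8, 29]), ([201.6, 129.1], [198, 126, 8, 7, 28]), ([189.7, 145.9], [181, 138, 18, 17, 183])]
```

View pics/c1.png

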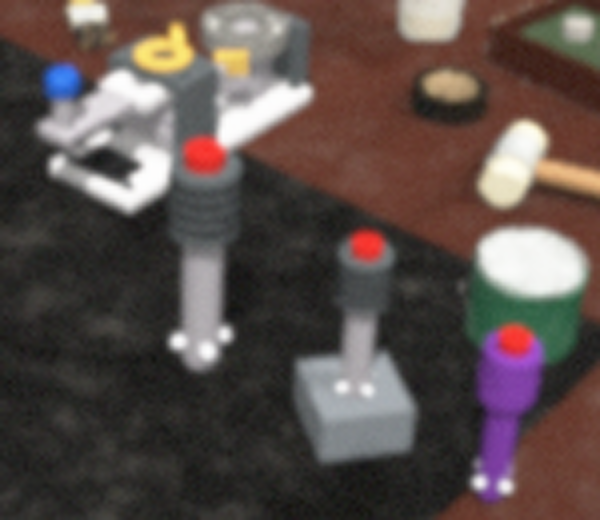

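View pics/c2.png

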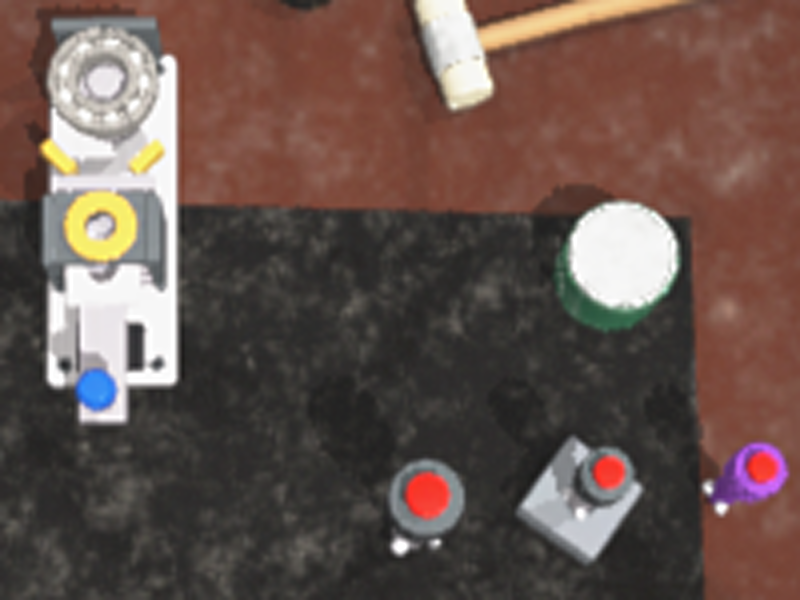

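The crops show the grey pin in the block (c1 365,300 / c2 608,475) is slimmer and shorter than the free grey one (c1 205,250 / c2 428,497). The third is purple, so the parked one is meant. The slide is out, with its blue knob at c2 (96,390), and the brass bush is at c2 (101,226).

```bash
python3 - <<'E'
from h import *
np.set_printoptions(precision=4,suppress=True)
s=cams.snapshot("scene");t=cams.snapshot("top")
def cen(p,lo,hi,near,mn=12):
    h=cv2.cvtColor(p["image"],cv2.COLOR_BGR2HSV)
    k,l,st,c=cv2.connectedComponentsWithStats(cv2.inRange(h,lo,hi))
    i=min((i for i in range(1,k) if st[i,4]>mn),key=lambda i:np.hypot(*(c[i]-near)));return c[i]
R=((0,150,100),(6,255,255));B=((100,150,80),(125,255,255));Y=((20,130,120),(32,255,255))
for n,c,a,b,z in(("button",R,(301,210),(316,207),.124),("bigbutton",R,(260,188),(271,213),.15),("purple",R,(338,233),(355,206),.1),("knob",B,(225,170),(188,187),.096),("bush",Y,(249,163),(189.7,146),.078)):
    u,v=cen(s,*c,a),cen(t,*c,b); x,e=tri(s,u,t,v); print(n,u,v,x,"err",e,"top@z",at(t,v,z),"scene@z",at(s,u,z))
# bearing/base edges in the top view, jig yaw from white base sides
for uv,z in(((177,184),.012),((209,186),.012),((209,105),.012),((177,105),.012),((190.5,110),.06),((319.5,154),.053),((148,254),.02),((179,129.1),.05),((201.6,129.1),.05)): print(uv,at(t,uv,z))
h=cv2.cvtColor(t["image"],cv2.COLOR_BGR2GRAY)[195:240,290:328]; m=((h>90)).astype('uint8')
pts=np.argwhere(m)[:,::-1]+[290,195]; print(cv2.minAreaRect(pts.astype('float32')))
h=cv2.cvtColor(t["image"],cv2.COLOR_BGR2HSV)[95:195,165:215]; m=((h[...,2]>210)&(h[...,1]<30)).astype('uint8')
for d in(1,):
    for r in range(8,95,8):
        xs=np.where(m[r])[0]; print(r+95,xs.min()+165 if len(xs) else None,xs.max()+165 if len(xs) else None,end=' | ')
E
```

```text
button [301.3208 210.3585] [316.6458 207.6458] [ 0.5088 -0.2174  0.1223] err 0.001406889906506788 top@z [ 0.508  -0.2166  0.124 ] scene@z [ 0.5074 -0.2192  0.124 ]
bigbutton [260.5    188.2879] [271.3263 213.3368] [ 0.492  -0.1224  0.1417] err 0.0006387698378118835 top@z [ 0.4905 -0.1216  0.15  ] scene@z [ 0.4821 -0.1315  0.15  ]
purple [338.4839 233.5161] [354.9231 206.5769] [ 0.5159 -0.3017  0.1048] err 0.002617648029044926 top@z [ 0.5159 -0.3019  0.1   ] scene@z [ 0.5228 -0.2995  0.1   ]
knob [224.8103 170.1379] [188.4366 187.0282] [0.5519 0.0515 0.0948] err 0.0005925970807999147 top@z [0.5514 0.0515 0.096 ] scene@z [0.5507 0.0497 0.096 ]
bush [251.3908 162.2759] [189.6776 145.8798] [0.6488 0.0532 0.0791] err 0.004025846448412668 top@z [0.6476 0.0547 0.078 ] scene@z [0.6522 0.0537 0.078 ]
(177, 184) [0.5749 0.0878 0.012 ]
(209, 186) [0.5718 0.0137 0.012 ]
(209, 105) [0.7699 0.0202 0.012 ]
(177, 105) [0.768  0.0967 0.012 ]
(190.5, 110) [0.7379 0.0583 0.06  ]
(319.5, 154) [ 0.6426 -0.2366  0.053 ]
(148, 254) [0.4126 0.1438 0.02  ]
(179, 129.1) [0.6951 0.0838 0.05  ]
(201.6, 129.1) [0.6963 0.0323 0.05  ]
((310.6418762207031, 213.10134887695312), (23.249526977539062, 27.783184051513672), 35.53767776489258)
103 183 199 | 111 180 208 | 119 178 208 | 127 181 208 | 135 178 208 | 143 206 208 | 151 207 208 | 159 182 208 | 167 178 208 | 175 185 208 | 183 177 208 |
```

```bash

python3 -m crank '[{"slide":[0.022,-0.031,0],"spin":5},{"slide":[0.022,-0.031,0],"spin":5},{"slide":[0.022,-0.031,0],"spin":5},{"slide":[0.022,-0.031,0],"spin":5},{"slide":[0.022,-0.031,0],"spin":0}]' 0.05
python3 -m crank '[{"slide":[0.022,-0.031,0],"spin":0},{"slide":[0.022,-0.031,0],"spin":0},{"slide":[0.022,-0.031,0],"spin":0},{"slide":[0.022,-0.031,0],"spin":0},{"slide":[0.022,-0.031,0],"spin":0}]'
python3 -m crank '[{"slide":[0.022,-0.031,0],"spin":0},{"slide":[0.022,-0.031,0],"spin":0},{"slide":[0.022,-0.031,0],"spin":0},{"slide":[0.022,-0.031,0],"spin":0},{"slide":[0.022,-0.031,0],"spin":0}]'
```

```text
time_s: 1.32
eef_pos: [0.2975, 0.4137, 0.2227]
tool_rot: [0.0, -0.019, 1.0, 0.0]
contact_force: [0.1, 0.3, -0.8]
grip_width: 0.663
gripper_force: 0.0
time_s: 1.73
eef_pos: [0.4077, 0.2585, 0.2229]
tool_rot: [0.0, -0.016, 1.0, 0.0]
contact_force: [1.1, 0.7, 0.2]
grip_width: 0.567
gripper_force: 0.0
time_s: 2.15
eef_pos: [0.5178, 0.1033, 0.2229]
tool_rot: [0.0, -0.016, 1.0, 0.0]
contact_force: [1.2, 1.4, -0.2]
grip_width: 0.57
gripper_force: 0.0
```

```bash

python3 -m crank '[{"slide":[0.017,-0.026,0],"spin":0},{"slide":[0.017,-0.026,0],"spin":0},{"slide":[0,0,-0.04],"spin":0},{"slide":[0,0,-0.03],"spin":0},{"slide":[0,0,-0.03],"spin":0}]'
python3 -m crank '[{"slide":[0,0,-0.015],"spin":0},{"slide":[0,0,-0.015],"spin":0},{"slide":[0,0,-0.01],"spin":0},{"slide":[0,0,-0.007],"spin":0},{"slide":[0,0,0],"spin":0}]'
python3 -m crank '[{"slide":[0,0,0],"spin":0},{"slide":[0,0,0],"spin":0},{"slide":[0,0,0],"spin":0},{"slide":[0,0,0],"spin":0},{"slide":[0,0,0],"spin":0}]' 0 25
```

```text
time_s: 2.57
eef_pos: [0.5515, 0.0522, 0.1217]
tool_rot: [0.001, -0.015, 1.0, -0.0]
contact_force: [0.5, 0.3, -0.5]
grip_width: 0.567
gripper_force: 0.0
time_s: 2.98
eef_pos: [0.5503, 0.0532, 0.0746]
tool_rot: [-0.001, -0.016, 1.0, -0.0]
contact_force: [-0.3, -0.5, -0.3]
grip_width: 0.565
gripper_force: 0.0
time_s: 3.4
eef_pos: [0.5516, 0.0511, 0.0764]
tool_rot: [0.001, -0.017, 1.0, -0.002]
contact_force: [-0.9, -6.7, 1.5]
grip_width: 0.238
gripper_force: 25.1
```

```bash

python3 -m crank '[{"slide":[0.005,0,0],"spin":0},{"slide":[0.005,0,0],"spin":0},{"slide":[0.005,0,0],"spin":0},{"slide":[0.005,0.0005,0],"spin":0},{"slide":[0.003,0,0],"spin":0}]'
python3 -m crank '[{"slide":[0.001,0,0],"spin":0},{"slide":[0.001,0,0],"spin":0},{"slide":[0.001,0,0],"spin":0},{"slide":[0,0,0],"spin":0},{"slide":[0,0,0],"spin":0}]'
```

```text
time_s: 3.82
eef_pos: [0.5728, 0.0519, 0.0763]
tool_rot: [-0.001, -0.017, 1.0, -0.001]
contact_force: [-11.4, -7.9, 15.2]
grip_width: 0.236
gripper_force: 25.0
time_s: 4.23
eef_pos: [0.5728, 0.0519, 0.0763]
tool_rot: [-0.004, -0.017, 1.0, -0.001]
contact_force: [-10.8, -7.5, 14.4]
grip_width: 0.234
gripper_force: 25.0
```

```bash

python3 -m crank '[{"slide":[0,0,0],"spin":0},{"slide":[0,0,0],"spin":0},{"slide":[0,0,0.02],"spin":0},{"slide":[0,0,0.03],"spin":0},{"slide":[0,0,0.03],"spin":0}]' 0.05
python3 -m crank '[{"slide":[0,-0.03,0.03],"spin":0},{"slide":[0,-0.04,0],"spin":0},{"slide":[-0.01,-0.04,0],"spin":0},{"slide":[-0.01,-0.04,0],"spin":0},{"slide":[-0.01,-0.04,0],"spin":0}]'
python3 -m crank '[{"slide":[-0.01,-0.02,0],"spin":0},{"slide":[0,0,0],"spin":0},{"slide":[0,0,0],"spin":0},{"slide":[0,0,0],"spin":0},{"slide":[0,0,0],"spin":0}]'
python3 - <<'E'
from h import *
np.set_printoptions(precision=4,suppress=True)
s=cams.snapshot("scene");t=cams.snapshot("top")
cv2.imwrite("pics/t1.png",t["image"]);cv2.imwrite("pics/s1.png",s["image"])
o=[]
for p in(s,t):
    h=cv2.cvtColor(p["image"],cv2.COLOR_BGR2HSV)
    for lo,hi in(((100,150,80),(125,255,255)),((20,130,120),(32,255,255)),((0,150,100),(6,255,255))):
        k,l,st,c=cv2.connectedComponentsWithStats(cv2.inRange(h,lo,hi))
        print([(c[i],st[i,:5]) for i in range(1,k) if st[i,4]>12 and 150<c[i][0]<370 and 85<c[i][1]<290])
a=s["image"][130:280,190:360];b=t["image"][90:240,165:335]
cv2.imwrite("pics/c3.png",cv2.resize(np.hstack([a,b]),None,fx=2.35,fy=3.5))
E
```

```text
time_s: 4.65
eef_pos: [0.5764, 0.0539, 0.1559]
tool_rot: [-0.001, -0.016, 1.0, 0.0]
contact_force: [0.1, 0.4, -0.3]
grip_width: 0.555
gripper_force: 0.0
time_s: 5.07
eef_pos: [0.5472, -0.1373, 0.1858]
tool_rot: [0.001, -0.017, 1.0, -0.0]
contact_force: [0.7, 0.2, -1.3]
grip_width: 0.57
gripper_force: 0.0
time_s: 5.48
eef_pos: [0.5375, -0.1546, 0.1852]
tool_rot: [0.0, -0.017, 1.0, 0.0]
contact_force: [0.7, -0.4, 0.3]
grip_width: 0.566
gripper_force: 0.0
[(array([230.7581, 166.8387]), array([226, 163,  10,   8,  62], dtype=int32))]
[(array([272.3529, 116.5   ]), array([265, 114,  17,   6,  34], dtype=int32)), (array([227.4615, 142.5385]), array([225, 137,   7,  12,  39], dtype=int32)), (array([249.9688, 163.2344]), array([244, 160,  13,   7,  64], dtype=int32))]
[(array([260.5882, 188.3529]), array([256, 184,  10,   9,  68], dtype=int32)), (array([301.4151, 210.2453]), array([298, 207,   8,   8,  53], dtype=int32)), (array([338.4839, 233.5161]), array([336, 231,   7,   6,  31], dtype=int32))]
[(array([188.4928, 177.2029]), array([184, 173,  10,  10,  69], dtype=int32))]
[(array([179.    , 120.1333]), array([176, 116,   8,   8,  30], dtype=int32)), (array([201.4444, 119.9722]), array([198, 116,   8,   8,  36], dtype=int32)), (array([189.7606, 146.1064]), array([181, 138,  18,  17, 188], dtype=int32))]
[(array([316.6458, 207.6458]), array([313, 204,   8,   8,  48], dtype=int32)), (array([271.2842, 213.2421]), array([266, 208,  11,  11,  95], dtype=int32))]
```

View pics/c3.png

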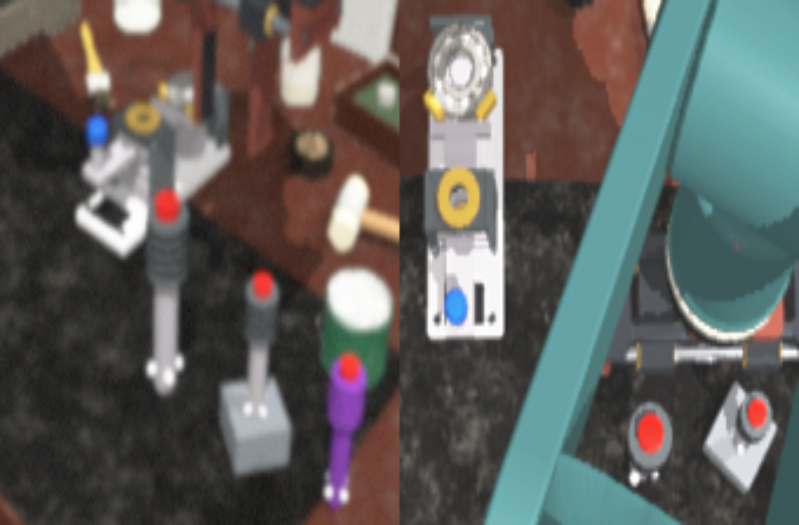

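The slide is home: the jaws sit on the bearing (c3 right, 432,105 and 487,105), it stopped hard at 11 N, and the knob is about 75 mm from the bush. Next I'll grasp the parked pin.

```bash

python3 -m crank '[{"slide":[-0.010,-0.021,0],"spin":0},{"slide":[-0.010,-0.021,0],"spin":0},{"slide":[-0.0095,-0.0204,0],"spin":0},{"slide":[0,0,0],"spin":0},{"slide":[0,0,-0.03],"spin":0}]' 0.06
python3 -m crank '[{"slide":[0,0,-0.03],"spin":0},{"slide":[0,0,-0.02],"spin":0},{"slide":[0,0,-0.012],"spin":0},{"slide":[0,0,-0.01],"spin":0},{"slide":[0,0,0],"spin":0}]'
python3 -m crank '[{"slide":[0,0,0],"spin":0},{"slide":[0,0,0],"spin":0},{"slide":[0,0,0],"spin":0},{"slide":[0,0,0],"spin":0},{"slide":[0,0,0],"spin":0}]' 0 25
```

```text
time_s: 6.0
eef_pos: [0.5115, -0.2204, 0.1595]
tool_rot: [0.005, -0.016, 1.0, -0.003]
contact_force: [1.4, -0.2, -0.3]
grip_width: 0.684
gripper_force: 0.0
time_s: 6.42
eef_pos: [0.5067, -0.2165, 0.0812]
tool_rot: [-0.001, -0.017, 1.0, 0.001]
contact_force: [0.5, 0.8, 0.6]
grip_width: 0.687
gripper_force: 0.0
time_s: 6.83
eef_pos: [0.5079, -0.2185, 0.0839]
tool_rot: [0.001, -0.016, 1.0, -0.0]
contact_force: [-0.8, 0.5, 1.1]
grip_width: 0.342
gripper_force: 0.0
```

```bash

python3 -m crank '[{"slide":[0,0,0],"spin":0},{"slide":[0,0,0],"spin":0},{"slide":[0,0,0],"spin":0},{"slide":[0,0,0.01],"spin":0},{"slide":[0,0,0.02],"spin":0}]'
python3 -m crank '[{"slide":[0,0,0.025],"spin":0},{"slide":[0,0,0.025],"spin":0},{"slide":[0,0,0.02],"spin":0},{"slide":[0,0,0.01],"spin":0},{"slide":[0.01,0,0],"spin":0}]'
```

```text
time_s: 7.25
eef_pos: [0.5053, -0.2171, 0.1115]
tool_rot: [-0.002, -0.016, 1.0, 0.001]
contact_force: [-0.1, -0.5, -2.2]
grip_width: 0.303
gripper_force: 25.0
time_s: 7.67
eef_pos: [0.5173, -0.2187, 0.1955]
tool_rot: [0.001, -0.016, 1.0, -0.001]
contact_force: [0.5, -0.4, -1.8]
grip_width: 0.306
gripper_force: 25.0
```

```bash

python3 -m crank '[{"slide":[0.03,0.01,0],"spin":0},{"slide":[0.03,0.02,0],"spin":0},{"slide":[0.02,0.03,0],"spin":0},{"slide":[0.02,0.03,0],"spin":0},{"slide":[0.015,0.035,0],"spin":0}]'
python3 -m crank '[{"slide":[0.01,0.037,0],"spin":0},{"slide":[0.005,0.037,0],"spin":0},{"slide":[0,0.035,0],"spin":0},{"slide":[0,0.025,0],"spin":0},{"slide":[0,0.012,0],"spin":0}]'
python3 -m crank '[{"slide":[0,0,-0.01],"spin":0},{"slide":[0,0,-0.01],"spin":0},{"slide":[0,0,-0.01],"spin":0},{"slide":[0,0,0],"spin":0},{"slide":[0,0,0],"spin":0}]'
python3 - <<'E'
from h import *
s=cams.snapshot("scene");t=cams.snapshot("top")
print(env.get_obs()["eef_pos"])
a=s["image"][100:220,190:320];b=t["image"][80:200,130:260]
cv2.imwrite("pics/c4.png",cv2.resize(np.hstack([a,b]),None,fx=3,fy=3,interpolation=cv2.INTER_CUBIC))
print(proj(s,np.array([.6478,.0544,.078])),proj(s,np.array([.6478,.0544,.105])))
E
```

```text
time_s: 8.08
eef_pos: [0.6339, -0.0924, 0.191]
tool_rot: [-0.001, -0.016, 1.0, 0.0]
contact_force: [1.2, -0.3, -1.6]
grip_width: 0.303
gripper_force: 25.0
time_s: 8.5
eef_pos: [0.6466, 0.0568, 0.1909]
tool_rot: [-0.002, -0.017, 1.0, 0.001]
contact_force: [0.4, -0.3, -2.4]
grip_width: 0.298
gripper_force: 25.0
time_s: 8.92
eef_pos: [0.6464, 0.0512, 0.1614]
tool_rot: [-0.002, -0.015, 1.0, -0.0]
contact_force: [0.3, -0.5, -0.9]
grip_width: 0.302
gripper_force: 25.0
[0.64756514 0.05152035 0.16298526]
[250.0756379  162.74571482] [250.08252741 153.72044622]
```

View pics/c4.png

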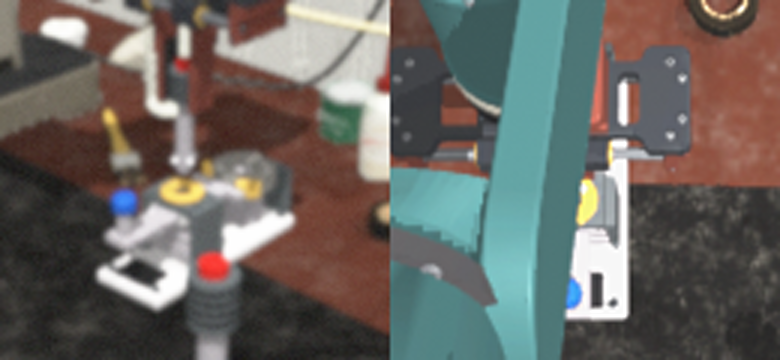

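The pin hangs upright over the bush: tip at about (250.7,156) in the scene, with the bore axis projecting to 250.1. It needs about 3 mm more in +y, then lowering.

```bash

python3 -m crank '[{"slide":[0,0.003,0],"spin":0},{"slide":[0,0,0],"spin":0},{"slide":[0,0,-0.006],"spin":0},{"slide":[0,0,-0.006],"spin":0},{"slide":[0,0,-0.005],"spin":0}]'
python3 -m crank '[{"slide":[0,0,-0.004],"spin":0},{"slide":[0,0,-0.003],"spin":0},{"slide":[0,0,-0.002],"spin":0},{"slide":[0,0,0],"spin":0},{"slide":[0,0,0],"spin":0}]'
```

```text
time_s: 9.43
eef_pos: [0.6472, 0.0558, 0.1454]
tool_rot: [-0.0, -0.016, 1.0, -0.0]
contact_force: [0.2, 0.5, -2.5]
grip_width: 0.299
gripper_force: 25.0
time_s: 9.85
eef_pos: [0.6473, 0.0554, 0.1368]
tool_rot: [-0.0, -0.016, 1.0, -0.0]
contact_force: [0.7, -1.9, -2.5]
grip_width: 0.303
gripper_force: 25.0
```

```bash

python3 -m crank '[{"slide":[0,-0.0005,-0.002],"spin":0},{"slide":[0,0,-0.002],"spin":0},{"slide":[0,0,-0.001],"spin":0},{"slide":[0,0,0],"spin":0},{"slide":[0,0,0],"spin":0}]'
python3 -m crank '[{"slide":[0,0,-0.001],"spin":0},{"slide":[0,0,-0.001],"spin":0},{"slide":[0,0,0],"spin":0},{"slide":[0,0,0],"spin":0},{"slide":[0,0,0],"spin":0}]'
```

```text
time_s: 10.27
eef_pos: [0.6473, 0.0551, 0.132]
tool_rot: [-0.0, -0.016, 1.0, -0.0]
contact_force: [-0.6, -1.4, -2.0]
grip_width: 0.3
gripper_force: 25.0
time_s: 10.68
eef_pos: [0.6479, 0.0552, 0.1315]
tool_rot: [0.001, -0.016, 1.0, -0.0]
contact_force: [-2.2, -1.3, 5.8]
grip_width: 0.302
gripper_force: 25.0
```

```bash

python3 -m crank '[{"slide":[0,0,0.001],"spin":0},{"slide":[0,0,0],"spin":0},{"slide":[0,0,0],"spin":0},{"slide":[0,0,0],"spin":0},{"slide":[0,0,0],"spin":0}]' 0.05
python3 -m crank '[{"slide":[0,0,0.01],"spin":0},{"slide":[0,0,0.02],"spin":0},{"slide":[0,0,0.02],"spin":0},{"slide":[0,0,0.01],"spin":0},{"slide":[0,0,0],"spin":0}]'
python3 -m crank '[{"slide":[0,0,0],"spin":0},{"slide":[0,0,0],"spin":0},{"slide":[0,0,0],"spin":0},{"slide":[0,0,0],"spin":0},{"slide":[0,0,0],"spin":0}]' 0
python3 - <<'E'
from h import *
s=cams.snapshot("scene");o=env.get_obs();print(o["eef_pos"],o["grip_width"],o["contact_force"])
h=cv2.cvtColor(s["image"],cv2.COLOR_BGR2HSV)
k,l,st,c=cv2.connectedComponentsWithStats(cv2.inRange(h,(0,150,100),(6,255,255)))
print([(c[i],st[i,:5]) for i in range(1,k) if st[i,4]>12])
print(proj(s,np.array([.6475,.055,.170])),proj(s,np.array([.6475,.055,.067])))
cv2.imwrite("pics/c5.png",cv2.resize(s["image"][90:210,190:320],None,fx=4,fy=4,interpolation=cv2.INTER_CUBIC))
E
```

```text
time_s: 11.1
eef_pos: [0.6474, 0.0554, 0.1309]
tool_rot: [-0.0, -0.016, 1.0, 0.0]
contact_force: [0.1, 0.3, -0.2]
grip_width: 0.57
gripper_force: 0.0
time_s: 11.52
eef_pos: [0.6495, 0.0553, 0.1944]
tool_rot: [0.003, -0.016, 1.0, -0.0]
contact_force: [-0.1, 0.0, -0.3]
grip_width: 0.571
gripper_force: 0.0
time_s: 11.93
eef_pos: [0.6468, 0.0552, 0.1901]
tool_rot: [-0.001, -0.016, 1.0, -0.0]
contact_force: [-0.0, 1.0, 0.9]
grip_width: 0.234
gripper_force: 0.0
[0.6470065  0.05524278 0.19029607] 0.18348816664882486 [ 0.19473116  0.51117852 -0.34709761]
[(array([319.        , 127.52631579]), array([317, 125,   5,   5,  19], dtype=int32)), (array([500.05617978, 152.28089888]), array([495, 142,  11,  21,  89], dtype=int32)), (array([260.46268657, 188.34328358]), array([256, 184,  10,   9,  67], dtype=int32)), (array([338.56666667, 233.46666667]), array([336, 231,   7,   6,  30], dtype=int32))]
[249.84953833 130.86739615] [249.83584971 166.31579404]
```

View pics/c5.png

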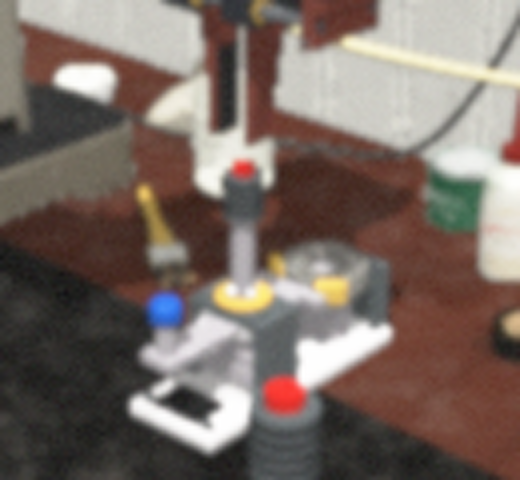

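The pin stands upright on its balls in the bush, with the red button at scene (250.7,132). Next I press down with the fingers shut.

```bash

python3 -m crank '[{"slide":[0,0,0],"spin":0},{"slide":[0,0,0],"spin":0},{"slide":[0,0,-0.005],"spin":0},{"slide":[0,0,-0.005],"spin":0},{"slide":[0,0,-0.004],"spin":0}]'
python3 -m crank '[{"slide":[0,0,-0.002],"spin":0},{"slide":[0,0,-0.002],"spin":0},{"slide":[0,0,-0.001],"spin":0},{"slide":[0,0,-0.001],"spin":0},{"slide":[0,0,0],"spin":0}]'
python3 -m crank '[{"slide":[0,0,-0.001],"spin":0},{"slide":[0,0,-0.001],"spin":0},{"slide":[0,0,-0.001],"spin":0},{"slide":[0,0,-0.001],"spin":0},{"slide":[0,0,0],"spin":0}]'
```

```text
time_s: 12.4
eef_pos: [0.6471, 0.0552, 0.1763]
tool_rot: [-0.0, -0.016, 1.0, -0.0]
contact_force: [0.3, -0.2, 0.3]
grip_width: 0.003
gripper_force: 0.0
time_s: 12.82
eef_pos: [0.6478, 0.0552, 0.1715]
tool_rot: [0.0, -0.016, 1.0, -0.0]
contact_force: [0.0, -0.4, 2.9]
grip_width: 0.008
gripper_force: 1.3
time_s: 13.23
eef_pos: [0.6469, 0.0553, 0.1663]
tool_rot: [-0.001, -0.016, 1.0, 0.0]
contact_force: [-0.1, 0.7, 0.8]
grip_width: 0.004
gripper_force: 0.0
```

```bash

python3 -m crank '[{"slide":[0,0,-0.001],"spin":0},{"slide":[0,0,-0.001],"spin":0},{"slide":[0,0,-0.001],"spin":0},{"slide":[0,0,0],"spin":0},{"slide":[0,0,0],"spin":0}]'
python3 -m crank '[{"slide":[0,0,-0.001],"spin":0},{"slide":[0,0,-0.001],"spin":0},{"slide":[0,0,-0.001],"spin":0},{"slide":[0,0,0],"spin":0},{"slide":[0,0,0],"spin":0}]'
```

```text
time_s: 13.65
eef_pos: [0.6473, 0.0552, 0.1639]
tool_rot: [-0.0, -0.016, 1.0, -0.0]
contact_force: [-0.4, -0.5, -0.1]
grip_width: 0.003
gripper_force: 0.0
time_s: 14.07
eef_pos: [0.6472, 0.0552, 0.1608]
tool_rot: [-0.0, -0.016, 1.0, -0.0]
contact_force: [0.1, -0.3, -0.5]
grip_width: 0.005
gripper_force: 0.1
```

```bash

python3 - <<'E'
from h import *
s=cams.snapshot("scene")
cv2.imwrite("pics/c6.png",cv2.resize(s["image"][90:210,190:320],None,fx=4,fy=4,interpolation=cv2.INTER_CUBIC))
E
```

```text
(no output)
```

View pics/c6.png

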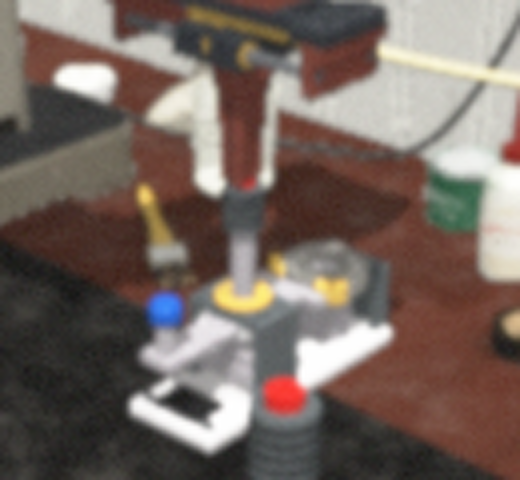

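The pin is through the bush mouth and upright, balls drawn in, with the button just below the fingertips at crop (247,187). I'll follow it down.

```bash

python3 -m crank '[{"slide":[0,0,-0.001],"spin":0},{"slide":[0,0,-0.001],"spin":0},{"slide":[0,0,-0.001],"spin":0},{"slide":[0,0,-0.001],"spin":0},{"slide":[0,0,0],"spin":0}]'
python3 -m crank '[{"slide":[0,0,-0.001],"spin":0},{"slide":[0,0,-0.001],"spin":0},{"slide":[0,0,-0.001],"spin":0},{"slide":[0,0,-0.001],"spin":0},{"slide":[0,0,0],"spin":0}]'
python3 -m crank '[{"slide":[0,0,-0.001],"spin":0},{"slide":[0,0,-0.001],"spin":0},{"slide":[0,0,-0.001],"spin":0},{"slide":[0,0,-0.001],"spin":0},{"slide":[0,0,0],"spin":0}]'
```

```text
time_s: 14.53
eef_pos: [0.6472, 0.0553, 0.1568]
tool_rot: [-0.0, -0.016, 1.0, -0.0]
contact_force: [-0.0, -0.2, -0.3]
grip_width: 0.007
gripper_force: 0.1
time_s: 14.95
eef_pos: [0.647, 0.0552, 0.1526]
tool_rot: [-0.0, -0.016, 1.0, -0.0]
contact_force: [0.1, 0.8, 0.4]
grip_width: 0.004
gripper_force: 0.0
time_s: 15.37
eef_pos: [0.6476, 0.0553, 0.1491]
tool_rot: [0.0, -0.016, 1.0, -0.0]
contact_force: [0.3, 0.3, 0.5]
grip_width: 0.006
gripper_force: 0.7
```

```bash

python3 -m crank '[{"slide":[0,0,-0.001],"spin":0},{"slide":[0,0,-0.001],"spin":0},{"slide":[0,0,-0.001],"spin":0},{"slide":[0,0,-0.001],"spin":0},{"slide":[0,0,-0.001],"spin":0}]'
python3 -m crank '[{"slide":[0,0,-0.001],"spin":0},{"slide":[0,0,-0.001],"spin":0},{"slide":[0,0,-0.001],"spin":0},{"slide":[0,0,-0.001],"spin":0},{"slide":[0,0,-0.001],"spin":0}]'
python3 -m crank '[{"slide":[0,0,-0.001],"spin":0},{"slide":[0,0,-0.001],"spin":0},{"slide":[0,0,-0.001],"spin":0},{"slide":[0,0,0],"spin":0},{"slide":[0,0,0],"spin":0}]'
```

```text
time_s: 15.78
eef_pos: [0.6477, 0.0553, 0.1442]
tool_rot: [0.0, -0.016, 1.0, -0.0]
contact_force: [1.3, 0.5, 4.2]
grip_width: 0.011
gripper_force: 1.9
time_s: 16.2
eef_pos: [0.6475, 0.0553, 0.1391]
tool_rot: [0.0, -0.016, 1.0, -0.0]
contact_force: [0.5, -0.3, 4.7]
grip_width: 0.01
gripper_force: 2.3
time_s: 16.62
eef_pos: [0.6481, 0.0553, 0.1367]
tool_rot: [0.001, -0.016, 1.0, -0.0]
contact_force: [0.8, 0.9, 6.6]
grip_width: 0.009
gripper_force: 3.3
```

Now it's driving against the grips at 5–7 N. Continuing in small steps.

```bash

python3 -m crank '[{"slide":[0,0,-0.001],"spin":0},{"slide":[0,0,-0.001],"spin":0},{"slide":[0,0,-0.001],"spin":0},{"slide":[0,0,-0.001],"spin":0},{"slide":[0,0,0],"spin":0}]'
python3 -m crank '[{"slide":[0,0,-0.001],"spin":0},{"slide":[0,0,-0.001],"spin":0},{"slide":[0,0,-0.001],"spin":0},{"slide":[0,0,-0.001],"spin":0},{"slide":[0,0,0],"spin":0}]'
```

```text
time_s: 17.03
eef_pos: [0.649, 0.0557, 0.1331]
tool_rot: [0.002, -0.016, 1.0, 0.0]
contact_force: [1.7, 2.1, 7.7]
grip_width: 0.002
gripper_force: 3.7
time_s: 17.45
eef_pos: [0.6494, 0.0559, 0.1293]
tool_rot: [0.002, -0.016, 1.0, 0.0]
contact_force: [2.6, 2.3, 8.0]
grip_width: 0.003
gripper_force: 3.7
```

```bash

python3 -m crank '[{"slide":[0,0,-0.001],"spin":0},{"slide":[0,0,0],"spin":0},{"slide":[0,0,-0.0005],"spin":0},{"slide":[0,0,0],"spin":0},{"slide":[0,0,0],"spin":0}]'
```

```text
time_s: 17.87
eef_pos: [0.6495, 0.0559, 0.1279]
tool_rot: [0.002, -0.016, 1.0, 0.0]
contact_force: [2.6, 2.8, 7.2]
grip_width: 0.007
gripper_force: 3.7
```

```bash

python3 -m crank '[{"slide":[0,0,-0.001],"spin":0},{"slide":[0,0,0],"spin":0},{"slide":[0,0,-0.001],"spin":0},{"slide":[0,0,0],"spin":0},{"slide":[0,0,0],"spin":0}]'
python3 -m crank '[{"slide":[0,0,-0.001],"spin":0},{"slide":[0,0,0],"spin":0},{"slide":[0,0,0],"spin":0},{"slide":[0,0,0],"spin":0},{"slide":[0,0,0],"spin":0}]'
```

```text
time_s: 18.28
eef_pos: [0.6496, 0.0561, 0.1259]
tool_rot: [0.002, -0.016, 1.0, 0.001]
contact_force: [3.0, 3.8, 6.8]
grip_width: 0.01
gripper_force: 3.7
time_s: 18.7
eef_pos: [0.6497, 0.0561, 0.1249]
tool_rot: [0.002, -0.016, 1.0, 0.001]
contact_force: [3.0, 3.2, 7.1]
grip_width: 0.006
gripper_force: 3.7
```

```bash

python3 -m crank '[{"slide":[0,0,-0.001],"spin":0},{"slide":[0,0,0],"spin":0},{"slide":[0,0,0],"spin":0},{"slide":[0,0,0],"spin":0},{"slide":[0,0,0],"spin":0}]'
python3 -m crank '[{"slide":[0,0,-0.001],"spin":0},{"slide":[0,0,0],"spin":0},{"slide":[0,0,0],"spin":0},{"slide":[0,0,0],"spin":0},{"slide":[0,0,0],"spin":0}]'
```

```text
time_s: 19.12
eef_pos: [0.6497, 0.0561, 0.1239]
tool_rot: [0.002, -0.016, 1.0, 0.001]
contact_force: [3.5, 3.0, 6.9]
grip_width: 0.009
gripper_force: 3.7
time_s: 19.53
eef_pos: [0.6498, 0.0561, 0.1229]
tool_rot: [0.002, -0.016, 1.0, 0.001]
contact_force: [3.3, 2.5, 7.2]
grip_width: 0.001
gripper_force: 3.7
```

```bash

python3 -m crank '[{"slide":[0,0,-0.001],"spin":0},{"slide":[0,0,0],"spin":0},{"slide":[0,0,-0.001],"spin":0},{"slide":[0,0,0],"spin":0},{"slide":[0,0,0],"spin":0}]'
python3 - <<'E'
from h import *
s=cams.snapshot("scene")
cv2.imwrite("pics/c7.png",cv2.resize(s["image"][90:210,190:320],None,fx=4,fy=4,interpolation=cv2.INTER_CUBIC))
E
```

```text
time_s: 19.95
eef_pos: [0.6499, 0.0561, 0.1212]
tool_rot: [0.003, -0.016, 1.0, 0.001]
contact_force: [3.4, 2.9, 7.7]
grip_width: 0.006
gripper_force: 4.3
```

View pics/c7.png

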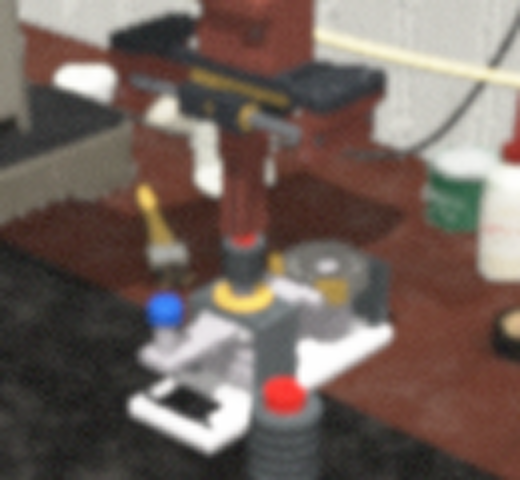

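The pin is deep and upright: head at crop (243,265) just above the bush, button under the fingertips. I'll keep driving until it bottoms.

```bash

python3 -m crank '[{"slide":[0,0,-0.001],"spin":0},{"slide":[0,0,0],"spin":0},{"slide":[0,0,0],"spin":0},{"slide":[0,0,0],"spin":0},{"slide":[0,0,0],"spin":0}]'
python3 -m crank '[{"slide":[0,0,-0.001],"spin":0},{"slide":[0,0,0],"spin":0},{"slide":[0,0,0],"spin":0},{"slide":[0,0,0],"spin":0},{"slide":[0,0,0],"spin":0}]'
```

```text
time_s: 20.42
eef_pos: [0.65, 0.0562, 0.1201]
tool_rot: [0.003, -0.016, 1.0, 0.001]
contact_force: [3.9, 3.8, 7.8]
grip_width: 0.003
gripper_force: 4.0
time_s: 20.83
eef_pos: [0.6501, 0.0562, 0.1192]
tool_rot: [0.003, -0.016, 1.0, 0.001]
contact_force: [3.2, 3.3, 9.0]
grip_width: 0.004
gripper_force: 4.1
```

```bash

python3 -m crank '[{"slide":[0,0,-0.001],"spin":0},{"slide":[0,0,0],"spin":0},{"slide":[0,0,0],"spin":0},{"slide":[0,0,0],"spin":0},{"slide":[0,0,0],"spin":0}]'
python3 -m crank '[{"slide":[0,0,-0.001],"spin":0},{"slide":[0,0,0],"spin":0},{"slide":[0,0,0],"spin":0},{"slide":[0,0,0],"spin":0},{"slide":[0,0,0],"spin":0}]'
```

```text
time_s: 21.25
eef_pos: [0.6502, 0.0562, 0.1183]
tool_rot: [0.003, -0.016, 1.0, 0.001]
contact_force: [2.9, 4.2, 9.0]
grip_width: 0.004
gripper_force: 4.3
time_s: 21.67
eef_pos: [0.6502, 0.0563, 0.1174]
tool_rot: [0.003, -0.016, 1.0, 0.001]
contact_force: [3.4, 3.3, 8.6]
grip_width: 0.006
gripper_force: 4.5
```

```bash

python3 -m crank '[{"slide":[0,0,-0.001],"spin":0},{"slide":[0,0,0],"spin":0},{"slide":[0,0,0],"spin":0},{"slide":[0,0,0],"spin":0},{"slide":[0,0,0],"spin":0}]'
python3 -m crank '[{"slide":[0,0,-0.001],"spin":0},{"slide":[0,0,0],"spin":0},{"slide":[0,0,0],"spin":0},{"slide":[0,0,0],"spin":0},{"slide":[0,0,0],"spin":0}]'
```

```text
time_s: 22.08
eef_pos: [0.6503, 0.0563, 0.1164]
tool_rot: [0.003, -0.016, 1.0, 0.001]
contact_force: [3.9, 4.2, 8.9]
grip_width: 0.005
gripper_force: 4.6
time_s: 22.5
eef_pos: [0.6504, 0.0563, 0.1155]
tool_rot: [0.003, -0.016, 1.0, 0.001]
contact_force: [3.6, 3.2, 9.8]
grip_width: 0.006
gripper_force: 4.8
```

```bash

python3 -m crank '[{"slide":[0,0,-0.001],"spin":0},{"slide":[0,0,0],"spin":0},{"slide":[0,0,0],"spin":0},{"slide":[0,0,0],"spin":0},{"slide":[0,0,0],"spin":0}]'
```

```text
time_s: 22.92
eef_pos: [0.6505, 0.0563, 0.1146]
tool_rot: [0.003, -0.016, 1.0, 0.001]
contact_force: [3.1, 4.6, 10.1]
grip_width: 0.008
gripper_force: 5.0
```

```bash

python3 -m crank '[{"slide":[0,0,-0.001],"spin":0},{"slide":[0,0,0],"spin":0},{"slide":[0,0,0],"spin":0},{"slide":[0,0,0],"spin":0},{"slide":[0,0,0],"spin":0}]'
```

```text
time_s: 23.33
eef_pos: [0.6506, 0.0564, 0.1137]
tool_rot: [0.003, -0.016, 1.0, 0.001]
contact_force: [3.3, 5.0, 10.5]
grip_width: 0.005
gripper_force: 5.2
```

```bash

python3 -m crank '[{"slide":[0,0,-0.001],"spin":0},{"slide":[0,0,0],"spin":0},{"slide":[0,0,0],"spin":0},{"slide":[0,0,0],"spin":0},{"slide":[0,0,0],"spin":0}]'
```

```text
time_s: 23.75
eef_pos: [0.6507, 0.0564, 0.1134]
tool_rot: [0.004, -0.016, 1.0, 0.001]
contact_force: [2.2, 4.1, 15.3]
grip_width: 0.003
gripper_force: 7.5
```

The force jumped sharply, so it has bottomed. I'll confirm with a tiny step, then release upward.

```bash

python3 -m crank '[{"slide":[0,0,-0.0005],"spin":0},{"slide":[0,0,0],"spin":0},{"slide":[0,0,0],"spin":0},{"slide":[0,0,0],"spin":0},{"slide":[0,0,0],"spin":0}]'
python3 -m crank '[{"slide":[0,0,0.002],"spin":0},{"slide":[0,0,0.004],"spin":0},{"slide":[0,0,0.01],"spin":0},{"slide":[0,0,0.02],"spin":0},{"slide":[0,0,0.03],"spin":0}]'
python3 -m crank '[{"slide":[0,0,0.04],"spin":0},{"slide":[-0.03,0,0.02],"spin":0},{"slide":[-0.04,0,0],"spin":0},{"slide":[-0.04,0,0],"spin":0},{"slide":[0,0,0],"spin":0}]'
python3 - <<'E'
from h import *
s=cams.snapshot("scene");t=cams.snapshot("top")
for p in(s,t):
    h=cv2.cvtColor(p["image"],cv2.COLOR_BGR2HSV)
    k,l,st,c=cv2.connectedComponentsWithStats(cv2.inRange(h,(0,150,90),(7,255,255)))
    print([(c[i].round(1).tolist(),st[i,2:5].tolist()) for i in range(1,k) if st[i,4]>8])
for z in(.113,.118,.120): print(z,proj(s,np.array([.6475,.0545,z])),proj(t,np.array([.6475,.0545,z])))
a=s["image"][110:210,190:300]
cv2.imwrite("pics/c8.png",cv2.resize(a,None,fx=6,fy=6,interpolation=cv2.INTER_CUBIC)[:600])
E
```

```text
time_s: 24.17
eef_pos: [0.6508, 0.0564, 0.1134]
tool_rot: [0.004, -0.016, 1.0, 0.001]
contact_force: [1.6, 4.9, 18.2]
grip_width: 0.003
gripper_force: 8.8
time_s: 24.58
eef_pos: [0.644, 0.0551, 0.1735]
tool_rot: [-0.004, -0.016, 1.0, -0.0]
contact_force: [-0.9, -0.2, -0.0]
grip_width: 0.007
gripper_force: 0.0
time_s: 25.0
eef_pos: [0.5259, 0.0555, 0.234]
tool_rot: [-0.007, -0.016, 1.0, 0.0]
contact_force: [-1.8, -0.1, -0.5]
grip_width: 0.005
gripper_force: 0.0
[([318.9, 127.4], [5, 5, 18]), ([500.1, 152.1], [11, 21, 89]), ([250.6, 148.9], [6, 5, 27]), ([260.4, 188.4], [10, 9, 67]), ([440.1, 221.7], [4, 8, 11]), ([338.6, 233.5], [7, 6, 30]), ([387.6, 282.2], [5, 5, 10]), ([365.6, 375.8], [10, 13, 33])]
[([253.9, 1.8], [7, 3, 9]), ([271.0, 4.1], [8, 3, 11]), ([203.4, 19.0], [10, 15, 60]), ([354.9, 206.6], [6, 6, 26]), ([271.3, 213.2], [11, 11, 93]), ([135.9, 248.1], [6, 6, 15])]
0.113 [249.97917425 151.02144539] [188.05966862 141.19669109]
0.118 [249.9802022  149.30709559] [187.80814777 140.49459317]
0.12 [249.98061491 148.6187964 ] [187.70682976 140.21177301]
```

View pics/c8.png

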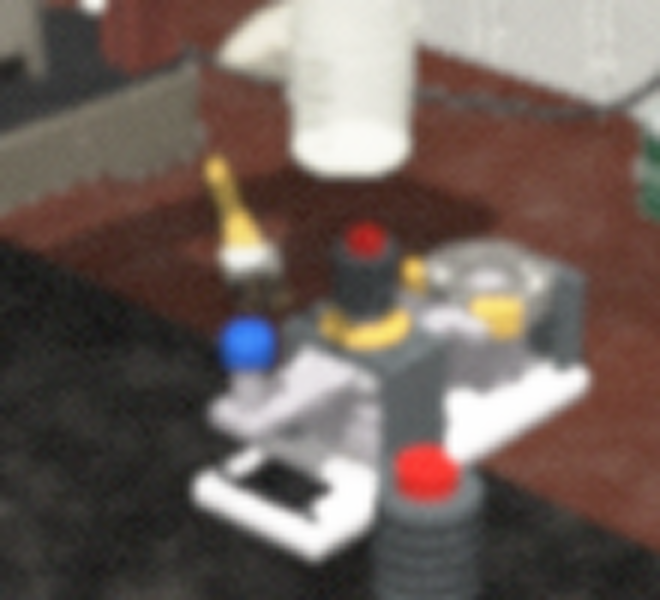

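It confirmed bottomed at 18 N with no further travel, and the pin is standing upright with its button showing at crop (366,238). Next I move the arm clear and check numerically that the button really sprang out.

```bash

python3 -m crank '[{"slide":[-0.03,0.03,0],"spin":0},{"slide":[-0.03,0.03,0],"spin":0},{"slide":[-0.02,0.035,0],"spin":0},{"slide":[-0.02,0.035,0],"spin":0},{"slide":[-0.01,0.04,0],"spin":0}]'
python3 -m crank '[{"slide":[-0.01,0.04,0],"spin":0},{"slide":[-0.01,0.04,0],"spin":0},{"slide":[0,0.04,0],"spin":0},{"slide":[0,0,0],"spin":0},{"slide":[0,0,0],"spin":0}]'
python3 - <<'E'
from h import *
s=cams.snapshot("scene");t=cams.snapshot("top");s0=dict(s);s0["image"]=cv2.imread("pics/scene0.png")
np.set_printoptions(precision=1,suppress=True,linewidth=200)
def redm(p): 
    i=p["image"].astype(int); return np.clip(i[...,2]-np.maximum(i[...,0],i[...,1]),0,None)
def area(p,c,r=9):
    m=redm(p)[int(c[1])-r:int(c[1])+r,int(c[0])-6:int(c[0])+7]; return m
def pred(p,x,y,ztop,zh):
    a=np.linspace(0,2*np.pi,60);P=[proj(p,np.array([x+.008*np.cos(b),y+.008*np.sin(b),z])) for b in a for z in(ztop,zh)]
    h=cv2.convexHull(np.array(P,np.float32));m=cv2.moments(h);return m["m00"],(round(m["m10"]/m["m00"],1),round(m["m01"]/m["m00"],1)),h[:,0].min(0),h[:,0].max(0)
print("parked pred",pred(s,.508,-.217,.124,.117));print("H1",pred(s,.6475,.0545,.120,.113),"H2",pred(s,.6475,.0545,.1195,.1175))
print("parked meas\n",area(s0,(301,210)));print("now\n",area(s,(250,149)))
u=250
for c in(249,250,251): print(c,s["image"][142:170,c].tolist())
h=cv2.cvtColor(t["image"],cv2.COLOR_BGR2HSV)
for nm,lo,hi in(("red",(0,150,90),(7,255,255)),("blue",(100,150,80),(125,255,255)),("br",(20,130,120),(32,255,255))):
    k,l,st,c=cv2.connectedComponentsWithStats(cv2.inRange(h,lo,hi)); print(nm,[(c[i].round(1).tolist(),st[i,:5].tolist()) for i in range(1,k) if st[i,4]>8 and 150<c[i][0]<230 and 90<c[i][1]<200])
print("top pred H1",pred(t,.6475,.0545,.120,.113)[:2]);print(env.get_obs()["eef_pos"])
E
```

```text
time_s: 25.52
eef_pos: [0.427, 0.2248, 0.236]
tool_rot: [-0.001, -0.016, 1.0, -0.001]
contact_force: [0.3, -0.2, -0.2]
grip_width: 0.003
gripper_force: 0.0
time_s: 25.93
eef_pos: [0.4092, 0.3465, 0.2358]
tool_rot: [0.0, -0.018, 1.0, -0.0]
contact_force: [-0.3, -0.4, -1.7]
grip_width: 0.003
gripper_force: 0.0
parked pred (51.54000141681172, (300.5, 211.3), array([296.4, 207.6], dtype=float32), array([304.6, 215. ], dtype=float32))
H1 (27.26395151228644, (250.0, 149.8), array([246.9, 147.3], dtype=float32), array([253. , 152.4], dtype=float32)) H2 (16.857305512181483, (250.0, 149.1), array([246.9, 147.5], dtype=float32), array([253. , 150.8], dtype=float32))
parked meas
 [[  4   8  17  21  29  36  39  41  44  42  43  44  44]
 [  1   2   1   9  13  20  28  35  40  43  43  42  42]
 [  0   0   0   3   4   7  15  23  28  35  38  38  42]
 [  0   2   2   2   3   2   4   7  15  20  28  31  36]
 [  4   0   2   1   1   5   4   3   0   8  13  19  29]
 [  0   1   2   8  15  24  26  22  15  10   4   8  12]
 [  2   2  11  33  60  78  78  79  61  40  17   6   6]
 [  2   7  32  79 124 145 150 145 130
[... 2440 characters left out ...]
, 102], [49, 62, 106], [51, 63, 104], [53, 63, 105], [49, 60, 129], [47, 55, 191], [51, 60, 239], [52, 58, 246], [51, 55, 240], [57, 61, 219], [83, 84, 181], [104, 100, 137], [93, 91, 95], [76, 75, 72], [74, 72, 68], [75, 74, 72], [75, 73, 69], [71, 70, 67], [75, 75, 70], [79, 77, 77], [92, 93, 95], [107, 126, 137], [113, 174, 205], [115, 216, 243], [116, 220, 245], [113, 189, 222], [117, 146, 159], [116, 120, 119]]
red [([188.1, 140.6], [185, 137, 7, 8, 44])]
blue [([188.5, 177.3], [184, 173, 10, 10, 71])]
br [([179.0, 119.8], [175, 116, 9, 8, 34]), ([201.4, 120.0], [197, 116, 9, 8, 34]), ([190.7, 149.3], [181, 140, 18, 15, 94])]
top pred H1 (50.79789143160451, (187.9, 140.7))
[0.4 0.3 0.2]
```

The button's red height is 5.3 px, against 5.1 predicted if sprung out and 3.3 if stuck in. The locked depth matches in both views and the slide hasn't moved, so I'm handing in.

```bash
python3 -c "
from station import workorder
print(workorder.hand_in())"
```

```text
the job is handed in; nothing more can be done
None
```

I handed the job in at about 26 s of the 58 s: slide home, and the pin driven until it bottomed (18 N highest wrist reading, limit 25 N). The camera check showed the button sprung out at locked depth; hand-in returned no verdict, and I didn't re-measure the bystanders, but the arm never went near them.

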